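Set the therapy laser head to the red mark and enable the unit with its key

ROBOT

A 6-joint arm with a two-finger parallel gripper is mounted at the origin on the work surface. World frame = base frame: x ahead of the robot, y to its left, z up, the work surface at z = 0. Lengths are in m, angles in rad, forces in N, time in s.
With the tool pointing down it reaches from about 0.275 to 0.975 m from the base axis. Payload 8.4 kg.
Tool frame: the origin (TCP) lies on the centre line of the jaws, within the pads' length; the fingertips stand 8 mm ahead of it and the grasp point (between the pads) lies 11 mm behind it; z points along the fingers, y is the line along which they close (so a half turn about z gives the same grasp; the last joint's range is limited). The gripper opens to 92 mm and grips with 3 to 60 N. Pads are 20 mm wide; open, the fingers measure 128 mm over their backs; the gripper's body (75 mm by 189 mm) begins 69 mm behind the grasp point.
Start: joints at [1.24, 0.353, 1.633, -0, 1.155, -0.002], TCP at [0.202, 0.592, 0.223] pointing down, gripper open.
Joint ranges: [-2.63, 2.63], [-0.92, 2.1], [0.06, 2.66], [-1.3, 4.44], [0, 2.69], [-3.02, 3.02]. Speed limits (rad/s): [2.22, 2.22, 2.79, 3.14, 3.14, 3.14].

INTERFACE

Orientations are given as a 3x3 rotation matrix whose columns are the frame's x, y, z axes.
In Python, from rig import env gives the robot as it stands. The module is installed in compiled form; this text tells all that it offers.
- The arm moves only by the tool jog_arm, never from a script. Its argument "increments" is a list of rows, each a list of 4 numbers: the shift along the tool's x, y, z in mm, then the turn about the tool's z in rad. A call has 1 to 10 rows; each row is the pose to reach, as a shift and turn from the pose commanded when the call began, along the tool's axes at that moment; what a row does not reach only later rows make up. A row lasts 1/12 s, in which the tool goes at most 41.7 mm and 7.16 degrees, less where a joint would pass 70% of its speed; a pose out of reach is approached as far as the arm can. A call with a gripper value outside its range is refused whole. "jaw" is the opening, from 0 (shut) to 1 (fully open), set as the call begins (left out, the last holds). The fingers move at their own pace and stop on an object; the grip force is fixed at half the most. Time passes only in rows, so rows that repeat a pose let the fingers close. It gives the time, the measured TCP pose, the force, the opening and the grip force at its end, in the units of the state.
- env.sense(): the state, without advancing time (a new reading comes with each control period).
- env.grab_frame(name): name is "scene" or "top" or "wrist"; returns (picture, depth): 384x512x3 uint8, red, green, blue; 384x512 float32, m along the optical axis (not along the pixel's ray), 0 where there is no reading.
- env.camera_info(name): a dict with "mtx" (3x3 intrinsics, pixels), "extrinsics" (4x4, takes a point from camera to world coordinates). Camera axes: x right, y up, looking along -z (the intrinsics and any distortion apply to the point x, -y, -z); pixel columns grow to the right and rows downward; lengths in m; the calibration is good to about 2 mm. A picture is of the moment at which its call begins: read the wrist's pose just before it. camera_info takes no time and is no camera call; for the wrist camera it gives the pose at the moment of the call.
- env.hand_in(): hands the job in; it is judged then, once.
The state is a dict: "t": time; "qpos": joint angles; "qd": joint speeds; "tau": joint torques, N m; "position": TCP position; "tcp_rot": TCP orientation; "contact_force": force on the tool from outside, world axes, zero at the start; "wrist_torque": the same for the moment, N m; "finger_gap": finger opening in m; "finger_force": force on a finger pad.
Only numpy, scipy, OpenCV 4.12 (cv2) and the standard library are available. Lean on these libraries where they do the work, as an engineer would, in place of code of your own. Each camera call takes 0.05 s, during which the arm holds its last target. There are 200 camera calls.

TASK

Get the therapy laser ready: crank the handwheel until the yellow pointer of the blue carriage stands at the red mark on the scale. Only then push the red key from the wooden rack fully home in the lock on the sloping console, without forcing it, turn it clockwise as far as it goes to on, and leave it in there. Leave the blue key and everything else on the table where it is, and do not shift the red mark.

Things in the scene. Friction and masses are not known exactly. Their poses are not given: they have to be found in the camera images.
- wheel_axis (a point): Centre of the handwheel (black rim 118 mm across, on a white gearbox), on its upright axis level with the rim's top, 90 mm above the table. x points along the screw rail, away from the handwheel; z up. The stage is fixed; its place and yaw vary. Within the wheel's circle only the crank knob stands above the rim.
- crank_knob (a point): Middle of the upright red crank knob, 50 mm from the wheel's axis: round, 20 mm in diameter, from 92 to 138 mm above the table; this point is at 118 mm. It spins freely on its pin, so the hand need not turn as it goes round (ignore this point's own yaw). 1.5 to 3 N at the knob moves it.
- wheel (a joint): Turn of the handwheel in rad, growing clockwise seen from above (0 to 20.4; at 0 the knob lies on the side towards the rail). A full turn (6.28) moves the carriage 40 mm; clockwise moves it away from the handwheel. It stays where it is left.
- pointer (a point): Tip of the thin yellow pointer on the blue carriage, over the white scale bar (left of the rail seen from the handwheel), 60 mm above the table; x points along the rail away from the handwheel. On its other side the carriage bears the white laser head, up to 102 mm high.
- mark (a point): Centre of the red mark: a red rider 6 mm wide along the rail, clipped on the white scale bar, same height and axes as the pointer, which is at the mark when the two agree along x to within the rider's half width. It starts 40 to 90 mm beyond the pointer, away from the handwheel.
- carriage (a joint): Travel of the carriage along the rail in m (0 at the handwheel end, at most 0.13), growing away from the handwheel.
- key_red: The laser's key: red bow 30 mm wide (x), 9 thick (y), 34 high (z); below it a steel blade 11 (x) by 4 (y), 20 mm long, its last 3 mm 8 by 2. Origin: centre of the bow's underside, where the blade begins; z points up from blade to bow. 30 g. A half turn about z fits as well. It stands upright in the rack, the bow on the rack's top, beside the blue key (55 mm apart along x); either slot.
- key_blue: A key of the same shape with a blue bow, for a cupboard, in the rack's other slot; to be left alone. Same origin and axes.
- keyhole (a point): Centre of the slot's mouth in the brass lock on the sloping panel of the white console (fixed; place and yaw vary), about 108 mm up. z points out of the lock, leaning 20 degrees to the robot; x runs along the slot (up the panel when off) and turns with the lock. Slot 13.2 (x) by 6.2 mm, 24 deep; lock 38 mm across, 24 mm proud of the panel. Key home: bow on the brass, its origin at this point.
- lock (a joint): Turn of the lock in rad: 0 off, growing clockwise seen from outside, stop at 1.25 (on, at the green dot). It turns only with the key in, with 0.04 N m of friction, and stays where it is left; the blade's play in the slot allows the key about 0.2 rad of free turn.
- squeeze_bottle: Clear squeeze bottle with white cap, 52 mm across, 130 mm tall, to be left alone; origin under its centre.
- cup_a: Small clear cupping cup, 60 mm across, 50 mm high; to be left alone; origin under its centre.
- cup_b: Clear cupping cup, 72 mm across, 60 mm high; to be left alone; origin under its centre.
- tape_roll: Teal tape roll, 68 mm across, 50 mm high, standing on its face; to be left alone; origin under its centre.
- balm_jar: Amber jar with black lid, 52 mm across, 50 mm high; to be left alone; origin under its centre.
- scraper: Flat steel scraper, 110 by 45 by 6 mm; to be left alone; origin under its centre.
- rack: Fixed wooden key rack, 55 (x) by 130 (y) by 27 mm high, origin under its centre; its place and yaw vary. Its two slots, 27.5 mm either side of centre along y, are 6.5 (x) by 13.5 mm, 23 deep; the keys' x runs along the rack's y.

How it is judged:
By the outcome, as a careful person would: the job done as asked, in the order asked, and still so for the second after the job is handed in, with the robot touching nothing.
It also fails if it takes over 72 s, if anything falls off the work surface, if the arm or the gripper's body presses on something with over 40 N, if the wrist force passes 120 N, or if a joint passes its speed limit or range.

## Working session

There is one attempt and no reset: what is moved stays moved. The work goes in short steps, Python scripts to look and compute and a tool call to move; the robot and the scene stay as the last step left them, time stands still between calls to the robot, and variables do not carry over. Pictures are saved under pics/ and viewed, at most 13 in all, crops included, and the job is handed in when it is done.

Besides the shell and the picture viewer there is one more tool, called after ">>>" as a command line: name --pt "numbers of a row" for each row, then --argument value for the rest. jog_arm: Moves the arm, as the interface text tells. Its arguments: {"type":"object","properties":{"increments":{"type":"array"},"jaw":{"type":"number"}},"required":["increments"]}

```bash
mkdir -p pics
cat > h.py <<'E'
import numpy as np, cv2
from rig import env
np.set_printoptions(precision=4,suppress=True)
def grab(n,save=None):
    info=env.camera_info(n); im,d=env.grab_frame(n)
    if save: cv2.imwrite('pics/'+save,im[:,:,::-1]); np.savez('pics/'+save[:-4]+'.npz',im=im,d=d,K=info['mtx'],T=info['extrinsics'])
    return im,d,np.array(info['mtx']),np.array(info['extrinsics'])
def world(d,K,T):
    v,u=np.mgrid[0:d.shape[0],0:d.shape[1]]
    P=np.stack([(u-K[0,2])/K[0,0]*d,-(v-K[1,2])/K[1,1]*d,-d],-1)
    return P@T[:3,:3].T+T[:3,3]
def ray(u,v,K,T,z):
    r=T[:3,:3]@np.array([(u-K[0,2])/K[0,0],-(v-K[1,2])/K[1,1],-1]); o=T[:3,3]
    return o+r*(z-o[2])/r[2]
E
python3 - <<'E'
from h import *
a=grab('top','top.png');b=grab('scene','scene.png')
for x in(a,b):print(x[2],x[3])
print(env.camera_info('top').keys(),env.sense())
E
```

```text
[[458.3425   0.     258.3817]
 [  0.     458.3425 200.7039]
 [  0.       0.       1.    ]] [[ 0.0269  0.9896 -0.141   0.3861]
 [-0.9996  0.0279  0.0055 -0.0586]
 [ 0.0094  0.1408  0.99    1.3733]
 [ 0.      0.      0.      1.    ]]
[[472.0092   0.     256.6561]
 [  0.     472.0092 193.7117]
 [  0.       0.       1.    ]] [[-0.5965 -0.6212  0.5081  1.1884]
 [ 0.8024 -0.4753  0.3609  0.3749]
 [ 0.0173  0.623   0.782   1.0815]
 [ 0.      0.      0.      1.    ]]
dict_keys(['mtx', 'extrinsics']) {'t': 0.1, 'qpos': array([ 1.2396,  0.3536,  1.634 , -0.    ,  1.1552, -0.0024]), 'qd': array([ 0.0004, -0.0042, -0.0018,  0.0004,  0.0017, -0.0003]), 'tau': array([ -0.0004, -59.4906, -33.4931,   0.0698,   0.0186,  -0.    ]), 'position': array([0.2017, 0.5911, 0.222 ]), 'tcp_rot': array([[-0.9464,  0.3229, -0.0004],
       [ 0.3229,  0.9464, -0.0012],
       [ 0.    , -0.0012, -1.    ]]), 'contact_force': array([-0.7145, -0.0485, -1.2202]), 'wrist_torque': array([ 0.0374, -0.0342,  0.0295]), 'finger_force': 0.0, 'finger_gap': 0.09162252236109865}
```

View pics/top.png

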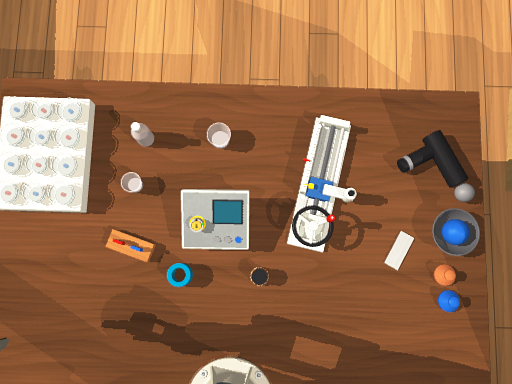

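View pics/scene.png

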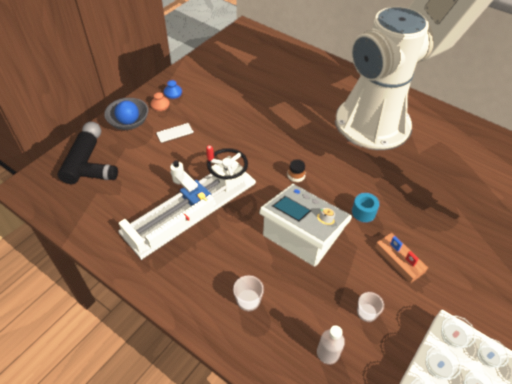

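The top view shows the handwheel at (313,226), knob (331,218), yellow pointer (311,186), red mark (306,160), lock (198,224), red key (119,241) and blue key (138,248). In the scene view, the red key is at (411,258) and the knob at (210,153).

Run:
```python
from h import *
for n,boxes in (('top',{'knob':(322,208,342,226),'mark':(300,154,312,166),'redkey':(108,232,130,250)}),('scene',{'knob':(203,143,218,163),'mark':(180,210,194,222),'redkey':(404,250,420,266)})):
    z=np.load(f'pics/{n}.npz');im=z['im'].astype(int);W=world(z['d'],z['K'],z['T'])
    for k,(a,b,c,e) in boxes.items():
        s=im[b:e,a:c];m=(s[...,0]>120)&(s[...,1]<60)&(s[...,2]<60)
        P=W[b:e,a:c][m];vv,uu=np.nonzero(m);print(n,k,m.sum(),uu.mean()+a,vv.mean()+b,np.median(P,0) , P.min(0),P.max(0))
    hsv=cv2.cvtColor(z['im'],cv2.COLOR_RGB2HSV)
    m=(abs(hsv[...,0].astype(int)-27)<5)&(hsv[...,1]>150)&(hsv[...,2]>150)
    c=cv2.connectedComponentsWithStats(m.astype(np.uint8))
    for i,st in enumerate(c[2][1:],1):
        if st[4]>5: print(n,'yellow',c[3][i],st[4],np.median(W[c[1]==i],0))
z=np.load('pics/top.npz');W=world(z['d'],z['K'],z['T'])
# rail end & wheel: black rim
im=z['im'].astype(int); m=(im.max(-1)<60); m[:200]=0;m[250:]=0;m[:,:288]=0;m[:,340:]=0
P=W[m]; P=P[(P[:,2]>.07)&(P[:,2]<.11)]; print('rim',len(P),P.min(0),P.max(0),np.median(P[:,2]))
A=np.c_[P[:,:2],np.ones(len(P))];s=np.linalg.lstsq(A,(P[:,:2]**2).sum(1),rcond=None)[0];print(s[:2]/2,np.sqrt(s[2]+(s[:2]**2).sum()/4))
crop=lambda a,b,c,e,f:cv2.resize(z['im'][b:e,a:c,::-1],None,fx=f,fy=f,interpolation=cv2.INTER_CUBIC)
cv2.imwrite('pics/c1.png',np.hstack([crop(280,110,360,260,4),crop(100,185,180,335,4)[:600],]))
for uv in((119,241),(138,248),(198,224),(320,120),(348,124),(292,245),(323,249)):print(uv,W[uv[1],uv[0]])
```

```text
top knob 41 330.0975609756098 218.1219512195122 [ 0.5204 -0.2612  0.1335] [ 0.5135 -0.2953  0.0022] [ 0.5332 -0.256   0.1423]
top mark 14 304.92857142857144 159.57142857142858 [ 0.7    -0.1992  0.0594] [ 0.6966 -0.2085 -0.0002] [ 0.7087 -0.1936  0.0661]
top redkey 40 118.925 241.65 [0.444  0.3272 0.0582] [0.4379 0.3179 0.025 ] [0.4514 0.3452 0.0645]
top yellow [309.8485 185.3636] 33 [ 0.623  -0.2148  0.0603]
top yellow [198.9048 220.1905] 42 [0.5121 0.0947 0.0915]
top yellow [195.9592 225.3469] 49 [0.4935 0.1049 0.1086]
scene knob 34 208.58823529411765 154.5 [ 0.531  -0.2607  0.1139] [ 0.5001 -0.272   0.0898] [ 0.5351 -0.2553  0.1348]<stdin>:6: RuntimeWarning: Mean of empty slice.
  ret = ret.dtype.type(ret / rcount)
  return _methods._mean(a, axis=axis, dtype=dtype,
  ret = um.true_divide(
Traceback (most recent call last):
ValueError: zero-size array to reduction operation minimum which has no identity
```

```bash
python3 - <<'E' 2>&1
from h import *
for n,boxes in (('top',{'redkey':(104,226,140,256),'mark':(298,152,314,168)}),('scene',{'mark':(178,208,196,224),'redkey':(400,248,424,270)})):
    z=np.load(f'pics/{n}.npz');im=z['im'].astype(int);W=world(z['d'],z['K'],z['T'])
    for k,(a,b,c,e) in boxes.items():
        s=im[b:e,a:c];m=(s[...,0]>110)&(s[...,1]<s[...,0]*.4)&(s[...,2]<s[...,0]*.4)
        if m.sum()==0: print(n,k,'none');continue
        P=W[b:e,a:c][m];vv,uu=np.nonzero(m);print(n,k,m.sum(),uu.mean()+a,vv.mean()+b,np.median(P,0) , P.min(0),P.max(0))
    hsv=cv2.cvtColor(z['im'],cv2.COLOR_RGB2HSV)
    m=(abs(hsv[...,0].astype(int)-27)<6)&(hsv[...,1]>130)&(hsv[...,2]>130)
    c=cv2.connectedComponentsWithStats(m.astype(np.uint8))
    for i,st in enumerate(c[2][1:],1):
        if st[4]>5: print(n,'yellow',c[3][i],st[4],np.median(W[c[1]==i],0))
z=np.load('pics/top.npz');W=world(z['d'],z['K'],z['T'])
im=z['im'].astype(int); m=(im.max(-1)<70); m[:200]=0;m[250:]=0;m[:,:288]=0;m[:,340:]=0
P=W[m]; P=P[(P[:,2]>.07)&(P[:,2]<.11)]
A=np.c_[P[:,:2],np.ones(len(P))];s=np.linalg.lstsq(A,(P[:,:2]**2).sum(1),rcond=None)[0];print('rim',len(P),P.min(0),P.max(0),np.median(P[:,2]),s[:2]/2,np.sqrt(s[2]+(s[:2]**2).sum()/4))
# rack: orange region; stage base: white points
hsv=cv2.cvtColor(z['im'],cv2.COLOR_RGB2HSV)
m=(W[...,2]>.018)&(W[...,2]<.035); m[:225]=0;m[266:]=0;m[:,:100]=0;m[:,160:]=0
P=W[m][:,:2].astype(np.float32);print('rack',m.sum(),cv2.minAreaRect(P))
m=(im.min(-1)>150)&(W[...,2]>.01)&(W[...,2]<.08);m[:110]=0;m[255:]=0;m[:,:285]=0;m[:,345:]=0
print('stage',cv2.minAreaRect(W[m][:,:2].astype(np.float32)))
m=(W[...,2]>.03);m[:185]=0;m[252:]=0;m[:,:178]=0;m[:,253:]=0
print('console',cv2.minAreaRect(W[m][:,:2].astype(np.float32)))
crop=lambda n,a,b,f=6:cv2.resize(np.load(f'pics/{n}.npz')['im'][b:b+50,a:a+66,::-1],None,fx=f,fy=f,interpolation=cv2.INTER_CUBIC)
cv2.imwrite('pics/c1.png',np.vstack([np.hstack([crop('top',285,190),crop('top',100,215)]),np.hstack([crop('scene',180,175),crop('scene',290,190)])]))
E
```

```text
top redkey 41 118.8780487804878 241.609756097561 [0.4442 0.3286 0.0584] [0.4379 0.3169 0.0332] [0.4514 0.3452 0.0646]
top mark 17 305.52941176470586 159.64705882352942 [ 0.6996 -0.2005  0.0598] [ 0.6937 -0.2115 -0.0002] [ 0.7087 -0.1936  0.0661]
top yellow [309.8286 185.3143] 35 [ 0.623  -0.2148  0.0603]
top yellow [197.78 220.22] 50 [0.512  0.1006 0.0915]
top yellow [196.0192 225.3269] 52 [0.4935 0.105  0.1085]
scene mark 1 187.0 218.0 [ 0.7029 -0.1941  0.06  ] [ 0.7029 -0.1941  0.06  ] [ 0.7029 -0.1941  0.06  ]
scene redkey 76 411.69736842105266 258.1842105263158 [0.4477 0.337  0.0553] [0.4391 0.3223 0.0305] [0.4544 0.3486 0.0644]
scene yellow [200.7143 197.2857] 7 [ 0.6292 -0.2115  0.0596]
rim 345 [ 0.4455 -0.2781  0.0755] [ 0.5589 -0.162   0.0967] 0.09000082911327834 [ 0.5022 -0.2193] 0.052901630459360305
rack 767 ((0.4370166063308716, 0.30779287219047546), (0.1324019581079483, 0.055519234389066696), 71.50184631347656)
stage ((0.6378973126411438, -0.260464608669281), (0.13397280871868134, 0.3995945155620575), 78.04618835449219)
console ((0.49059873819351196, 0.04654497280716896), (0.21343199908733368, 0.20578418672084808), 1.238086223602295)
```

View pics/c1.png

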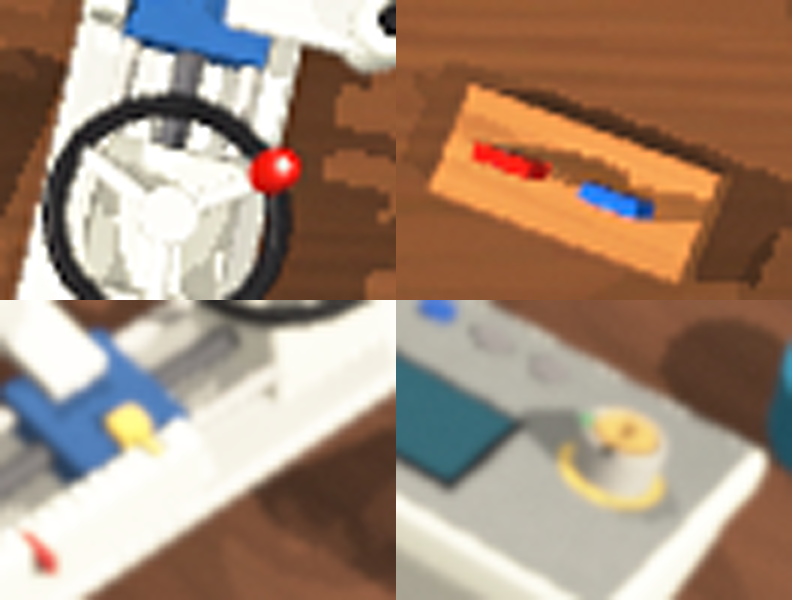

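The crops show the wheel hub at about (0.50,-0.22), with the knob to its right. The red key is in the upper-left rack slot. The lock slot faces up, with the green dot on its far side. I'll go above the knob first.

>>> jog_arm --pt "-577 -704 0 0" --pt "-577 -704 0 0" --pt "-577 -704 0 0" --pt "-577 -704 0 0" --pt "-577 -704 0 0" --pt "-577 -704 0 0" --pt "-577 -704 0 0" --pt "-577 -704 0 0" --pt "-577 -704 0 0" --pt "-577 -704 0 0"

```text
t: 0.93
position: [0.3477, 0.1993, 0.2226]
tcp_rot: [[-0.947, 0.322, 0.0], [0.322, 0.947, 0.0], [-0.0, 0.0, -1.0]]
contact_force: [1.7, -0.7, 0.2]
finger_gap: 0.0917
finger_force: 0.0
```

>>> jog_arm --pt "-312 -381 0 1.56" --pt "-312 -381 0 1.56" --pt "-312 -381 0 1.56" --pt "-312 -381 0 1.56" --pt "-312 -381 0 1.56" --pt "-312 -381 0 1.56" --pt "-312 -381 0 1.56" --pt "-312 -381 0 1.56" --pt "-312 -381 0 1.56" --pt "-312 -381 0 1.56"

```text
t: 1.77
position: [0.4935, -0.1913, 0.2224]
tcp_rot: [[0.015, 1.0, -0.0], [1.0, -0.015, 0.0], [0.0, -0.0, -1.0]]
contact_force: [1.0, 0.1, 0.0]
finger_gap: 0.0921
finger_force: 0.0
```

>>> jog_arm --pt "0 0 0 0.31" --pt "0 0 0 0.31" --pt "0 0 0 0.31" --pt "0 0 0 0.31"

```text
t: 2.1
position: [0.4932, -0.1894, 0.2221]
tcp_rot: [[0.316, 0.949, -0.001], [0.949, -0.316, 0.0], [0.0, -0.001, -1.0]]
contact_force: [-0.2, 0.7, -0.9]
finger_gap: 0.0915
finger_force: 0.0
```

Run:
```python
from h import *
s=env.sense();print(s['t'],s['position'],s['tcp_rot'],s['qpos'])
im,d,K,T=grab('wrist','w1.png');print(K,T)
```

```text
2.1 [ 0.4932 -0.1894  0.2221] [[ 0.3159  0.9488 -0.0009]
 [ 0.9488 -0.3159  0.0003]
 [ 0.     -0.0009 -1.    ]] [-0.3695  0.2038  1.839  -0.      1.0998 -0.0481]
[[288.0687   0.     252.6286]
 [  0.     288.0687 190.6938]
 [  0.       0.       1.    ]] [[ 0.9487  0.303   0.0905  0.5172]
 [-0.3162  0.9101  0.2679 -0.1138]
 [-0.0012 -0.2828  0.9592  0.3849]
 [ 0.      0.      0.      1.    ]]
```

View pics/w1.png

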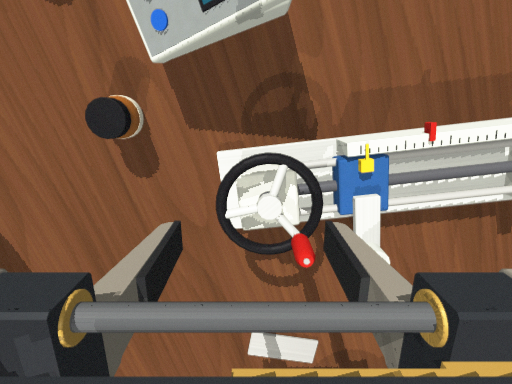

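The wrist view shows the wheel hub at (270,205), knob top (306,262), pointer tip (367,146) and red mark at (431,131).

Run:
```python
from h import *
z=np.load('pics/w1.npz');im=z['im'].astype(int);K,T=z['K'],z['T'];W=world(z['d'],K,T)
m=(im.max(-1)<60)&(abs(W[...,2]-.088)<.006);P=W[m];P=P[np.hypot(P[:,0]-.5,P[:,1]+.218)<.075]
A=np.c_[P[:,:2],np.ones(len(P))];s=np.linalg.lstsq(A,(P[:,:2]**2).sum(1),rcond=None)[0];c=s[:2]/2;print('axis',c,np.sqrt(s[2]+(c**2).sum()),len(P))
r=(im[...,0]>110)&(im[...,1]<im[...,0]*.4)&(im[...,2]<im[...,0]*.4)
P=W[r&(W[...,2]>.1)];print('knob',np.median(P,0),P.min(0),P.max(0)); t=P[P[:,2]>.134];print(t.mean(0))
rm=r.copy();rm[:,:400]=0;P=W[rm];print('mark',rm.sum(),P.mean(0),P.min(0),P.max(0))
P=P[P[:,2]>.055];M=P.mean(0);print(M,len(P))
y=(im[...,0]>170)&(im[...,1]>130)&(im[...,2]<90);y[:140]=0;y[176:]=0;y[:,:355]=0;y[:,380:]=0
v,u=np.nonzero(y);print('ptr rows',[(k,u[v==k].min(),u[v==k].max()) for k in sorted(set(v))][:12]);
# rail dir: red-of-scale-bar upper edge via white mask
w=(im.min(-1)>170)&(abs(W[...,2]-.06)<.004);print(w.sum());Q=W[w][:,:2];
print('bar',cv2.minAreaRect(Q.astype(np.float32)));l=cv2.fitLine(Q.astype(np.float32),cv2.DIST_L1,0,.01,.01).ravel();print(l)
for uv in((367,146),(431,131)):print(uv,ray(*uv,K,T,.06),W[uv[1],uv[0]])
```

```text
axis [ 0.5007 -0.2176] 0.05226605493205887 2696
knob [ 0.5202 -0.258   0.1314] [ 0.5104 -0.2714  0.1002] [ 0.5303 -0.1138  0.3849]
[ 0.5203 -0.2602  0.1408]
mark 167 [ 0.6939 -0.1987  0.0632] [ 0.5172 -0.2119  0.0006] [ 0.7357 -0.1138  0.3849]
[ 0.6935 -0.1989  0.0656] 140
ptr rows [(np.int64(145), np.int64(366), np.int64(367)), (np.int64(146), np.int64(366), np.int64(367)), (np.int64(147), np.int64(366), np.int64(367)), (np.int64(148), np.int64(366), np.int64(367)), (np.int64(149), np.int64(366), np.int64(367)), (np.int64(150), np.int64(366), np.int64(367)), (np.int64(151), np.int64(366), np.int64(367)), (np.int64(152), np.int64(366), np.int64(367)), (np.int64(153), np.int64(366), np.int64(367)), (np.int64(154), np.int64(366), np.int64(368)), (np.int64(155), np.int64(366), np.int64(368)), (np.int64(156), np.int64(366), np.int64(368))]
2622
bar ((0.5596864819526672, -0.17533722519874573), (0.17544564604759216, 0.4341532289981842), 55.35786437988281)
[ 0.972  -0.235   0.684  -0.2088]
(367, 146) [ 0.6251 -0.1954  0.06  ] [ 0.6246 -0.195   0.0616]
(431, 131) [ 0.6958 -0.2015  0.06  ] [ 0.6951 -0.2012  0.0612]
```

>>> jog_arm --pt "-61 50 0 0" --pt "-61 50 0 0" --pt "-61 50 0 0" --pt "-61 50 40 0" --pt "-61 50 80 0" --pt "-61 50 106 0" --pt "-61 50 106 0"

```text
t: 2.73
position: [0.5183, -0.2606, 0.1113]
tcp_rot: [[0.31, 0.951, -0.008], [0.951, -0.31, 0.004], [0.001, -0.009, -1.0]]
contact_force: [-0.8, -0.3, -1.0]
finger_gap: 0.0921
finger_force: 0.0
```

Run:
```python
from h import *
s=env.sense();print(s['t'],s['position'])
im,d,K,T=grab('wrist','w2.png')
```

```text
2.7333 [ 0.5183 -0.2606  0.1113]
```

View pics/w2.png

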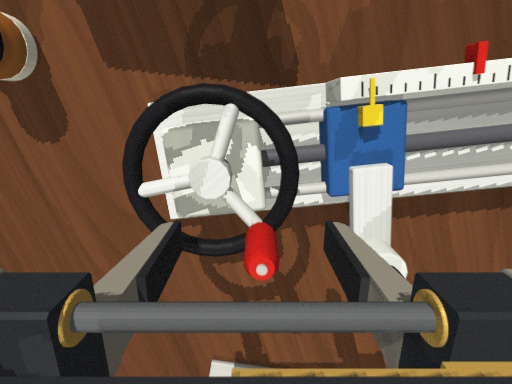

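The knob stands between the open fingers (top at (262,269)); I'll close on it.

>>> jog_arm --pt "0 0 0 0" --pt "0 0 0 0" --pt "0 0 0 0" --pt "0 0 0 0" --pt "0 0 0 0" --pt "0 0 0 0" --pt "0 0 0 0" --pt "0 0 0 0" --jaw 0

```text
t: 3.45
position: [0.5219, -0.2627, 0.1168]
tcp_rot: [[0.313, 0.95, 0.0], [0.95, -0.313, -0.0], [-0.0, 0.0, -1.0]]
contact_force: [-0.5, 0.3, -0.2]
finger_gap: 0.0409
finger_force: 0.0
```

Run:
```python
from h import *
s=env.sense();print(s['t'],s['position'],s['tcp_rot'],s['finger_gap'],s['finger_force'],s['contact_force'])
# circle rows: knob rel. to axis in tool axes, clockwise (from above)
c=np.array([.501,-.2178]);R=s['tcp_rot'][:2,:2]
a0=np.radians(-65.5)
for n in range(0,37):
    a=a0-n*0.3142; p=.05*np.array([np.cos(a)-np.cos(a0),np.sin(a)-np.sin(a0)])
    if n<=20: print(n,np.round(1000*R.T@p,1))
```

```text
3.45 [ 0.5219 -0.2627  0.1168] [[ 0.3127  0.9499  0.0002]
 [ 0.9499 -0.3127 -0.0001]
 [-0.      0.0002 -1.    ]] 0.04093695973901374 0.0 [-0.4598  0.278  -0.2291]
0 [0. 0.]
1 [ -8.7 -13. ]
2 [-12.9 -28.1]
3 [-12.3 -43.7]
4 [ -6.9 -58.4]
5 [  2.8 -70.7]
6 [ 15.8 -79.3]
7 [ 30.9 -83.6]
8 [ 46.5 -83. ]
9 [ 61.2 -77.5]
10 [ 73.5 -67.8]
11 [ 82.2 -54.8]
12 [ 86.4 -39.7]
13 [ 85.8 -24.1]
14 [80.3 -9.4]
15 [70.6  2.8]
16 [57.6 11.5]
17 [42.6 15.7]
18 [26.9 15.1]
19 [12.2  9.7]
20 [-0. -0.]
```

>>> jog_arm --pt "0 0 0 0" --pt "0 0 0 0" --pt "0 0 0 0" --pt "0 0 0 0" --pt "0 0 0 0" --jaw 0

```text
t: 3.87
position: [0.522, -0.2628, 0.1165]
tcp_rot: [[0.313, 0.95, 0.0], [0.95, -0.313, -0.0], [-0.0, 0.0, -1.0]]
contact_force: [0.3, -1.5, -0.7]
finger_gap: 0.0192
finger_force: 30.0
```

Gripped. Half a turn, gently.

>>> jog_arm --pt "-8.7 -13 0 0" --pt "-12.9 -28.1 0 0" --pt "-12.3 -43.7 0 0" --pt "-6.9 -58.4 0 0" --pt "2.8 -70.7 0 0" --pt "15.8 -79.3 0 0" --pt "30.9 -83.6 0 0" --pt "46.5 -83 0 0" --pt "61.2 -77.5 0 0" --pt "73.5 -67.8 0 0"

```text
t: 4.7
position: [0.4805, -0.1715, 0.1166]
tcp_rot: [[0.312, 0.95, 0.0], [0.95, -0.312, -0.001], [-0.001, 0.001, -1.0]]
contact_force: [1.9, -11.0, -4.5]
finger_gap: 0.0192
finger_force: 30.0
```

>>> jog_arm --pt "8.7 13 0 0" --pt "12.9 28.1 0 0" --pt "12.3 43.7 0 0" --pt "6.9 58.4 0 0" --pt "-2.8 70.7 0 0" --pt "-15.8 79.3 0 0" --pt "-30.9 83.6 0 0" --pt "-46.5 83 0 0" --pt "-61.2 77.5 0 0" --pt "-73.5 67.8 0 0"

```text
t: 5.53
position: [0.5215, -0.2633, 0.1165]
tcp_rot: [[0.313, 0.95, -0.0], [0.95, -0.313, 0.001], [0.001, -0.0, -1.0]]
contact_force: [-1.1, 8.7, 3.8]
finger_gap: 0.0192
finger_force: 30.0
```

>>> jog_arm --pt "-8.7 -13 0 0" --pt "-12.9 -28.1 0 0" --pt "-12.3 -43.7 0 0" --pt "-6.9 -58.4 0 0" --pt "2.8 -70.7 0 0" --pt "15.8 -79.3 0 0" --pt "30.9 -83.6 0 0" --pt "46.5 -83 0 0" --pt "61.2 -77.5 0 0" --pt "73.5 -67.8 0 0"

```text
t: 6.37
position: [0.4796, -0.172, 0.1165]
tcp_rot: [[0.312, 0.95, -0.0], [0.95, -0.312, -0.002], [-0.002, 0.0, -1.0]]
contact_force: [1.1, -8.6, -3.3]
finger_gap: 0.0194
finger_force: 30.0
```

>>> jog_arm --pt "8.7 13 0 0" --pt "12.9 28.1 0 0" --pt "12.3 43.7 0 0" --pt "12.3 43.7 0 0"

```text
t: 6.7
position: [0.5276, -0.1737, 0.1165]
tcp_rot: [[0.313, 0.95, 0.002], [0.95, -0.313, 0.001], [0.001, 0.002, -1.0]]
contact_force: [5.2, 7.7, 0.4]
finger_gap: 0.019
finger_force: 30.0
```

```bash
cat > pm.py <<'E'
from h import *
def pm(n,show=None):
    im0,d,K,T=grab('wrist',n);im=im0.astype(int);W=world(d,K,T)
    r=(im[...,0]>110)&(im[...,1]<im[...,0]*.4)&(im[...,2]<im[...,0]*.4)&(abs(W[...,2]-.063)<.006)
    y=(im[...,0]>170)&(im[...,1]>130)&(im[...,2]<90)&(abs(W[...,2]-.062)<.006)
    e=np.array([.973,-.23]);f=np.array([.23,.973])
    P=W[y][:,:2];q=P@f;Y=P[q>q.max()-.010];
    M=W[r][:,:2]; print('ptr',Y.mean(0),'mark',M.mean(0),r.sum(),'along: mark',(M@e).min(),(M@e).max(),'ptr',(Y@e).min(),(Y@e).max(),'diff',(M@e).mean()-(Y@e).mean())
E
python3 -c "
from pm import *
s=env.sense();print(s['t'],s['position'],s['contact_force']);pm('w3.png')"
```

```text
6.7 [ 0.5276 -0.1737  0.1165] [5.2276 7.694  0.4007]
ptr [ 0.688 -0.21 ] mark [ 0.6958 -0.201 ] 268 along: mark 0.7200264095789628 0.728002245856796 ptr 0.715934349261155 0.7213886904331384 diff 0.00548731345848652
```

>>> jog_arm --pt "-5.5 14.7 0 0" --pt "-15.2 26.9 0 0" --pt "-15.2 26.9 0 0" --pt "-15.2 26.9 0 0"

```text
t: 7.08
position: [0.5485, -0.1973, 0.1167]
tcp_rot: [[0.314, 0.95, 0.005], [0.95, -0.314, -0.001], [0.001, 0.005, -1.0]]
contact_force: [9.7, 3.2, -7.9]
finger_gap: 0.0193
finger_force: 30.0
```

```bash
python3 -c "
from pm import *
s=env.sense();print(s['t'],s['position'],s['contact_force']);pm('w4.png')
a=cv2.imread('pics/w4.png');r=cv2.imread('pics/w4.png')
z=np.load('pics/w4.npz');W=world(z['d'],z['K'],z['T']);i=z['im'].astype(int);m=(i[...,0]>110)&(i[...,1]<i[...,0]*.4)&(i[...,2]<i[...,0]*.4)&(abs(W[...,2]-.063)<.006)
v,u=np.nonzero(m);v=int(v.mean());u=int(u.mean());print(u,v)
cv2.imwrite('pics/w4c.png',cv2.resize(a[max(v-30,0):v+40,max(u-50,0):u+50],None,fx=8,fy=8,interpolation=cv2.INTER_CUBIC))"
```

```text
7.0833 [ 0.5485 -0.1973  0.1167] [ 9.7216  3.2018 -7.9169]
ptr [ 0.6922 -0.2113] mark [ 0.6963 -0.1999] 246 along: mark 0.7201935119639187 0.7276205740198057 ptr 0.7201837922011606 0.7243127780048411 diff 0.0014186470352752778
438 154
```

View pics/w4c.png

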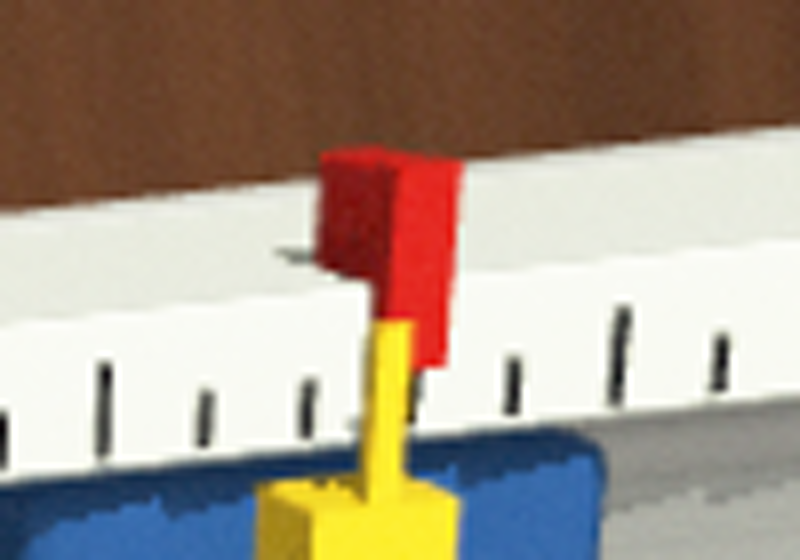

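The pointer tip stands about 1.9 mm short of the rider's middle (392 against 415 px), so I'll crank roughly 0.28 rad more.

>>> jog_arm --pt "-6 4.4 0 0" --pt "-11.7 7.9 0 0" --pt "-11.7 7.9 0 0" --pt "-11.7 7.9 0 0"

```text
t: 7.47
position: [0.5522, -0.2112, 0.1167]
tcp_rot: [[0.313, 0.95, 0.005], [0.95, -0.313, -0.001], [0.0, 0.005, -1.0]]
contact_force: [10.5, 0.1, -8.5]
finger_gap: 0.0193
finger_force: 30.0
```

```bash
python3 -c "
from pm import *
s=env.sense();print(s['t'],s['position'],s['contact_force']);pm('w5.png')
z=np.load('pics/w5.npz');i=z['im'].astype(int)
r=(i[...,0]>110)&(i[...,1]<i[...,0]*.4)&(i[...,2]<i[...,0]*.4);y=(i[...,0]>170)&(i[...,1]>130)&(i[...,2]<90)
v,u=np.nonzero(y[:190,380:]);print([(k,u[v==k].min()+380,u[v==k].max()+380) for k in sorted(set(v))][:8])
v,u=np.nonzero(r[:190,380:]);print([(k,u[v==k].min()+380,u[v==k].max()+380) for k in sorted(set(v))][-8:])"
```

```text
7.4667 [ 0.5522 -0.2112  0.1167] [10.5166  0.0569 -8.5152]
ptr [ 0.6941 -0.212 ] mark [ 0.6961 -0.2   ] 246 along: mark 0.7203297797472965 0.727304972953903 ptr 0.7224475364498968 0.7258870607135964 diff -0.0007593559230183455
[(np.int64(148), np.int64(433), np.int64(434)), (np.int64(149), np.int64(430), np.int64(434)), (np.int64(150), np.int64(430), np.int64(433)), (np.int64(151), np.int64(430), np.int64(434)), (np.int64(152), np.int64(430), np.int64(433)), (np.int64(153), np.int64(430), np.int64(433)), (np.int64(154), np.int64(430), np.int64(433)), (np.int64(155), np.int64(430), np.int64(433))]
[(np.int64(147), np.int64(428), np.int64(436)), (np.int64(148), np.int64(428), np.int64(435)), (np.int64(149), np.int64(428), np.int64(435)), (np.int64(150), np.int64(427), np.int64(435)), (np.int64(151), np.int64(427), np.int64(435)), (np.int64(152), np.int64(427), np.int64(435)), (np.int64(153), np.int64(427), np.int64(435)), (np.int64(154), np.int64(427), np.int64(429))]
```

Pointer columns 430–433 sit inside the rider's face at 427–435, so it is centred. Next: release, rise and go to the rack.

>>> jog_arm --pt "0 0 0 0" --pt "0 0 0 0" --pt "0 0 0 0" --pt "0 0 0 0" --pt "0 0 0 0" --pt "0 0 -30 0" --pt "0 0 -60 0" --pt "0 0 -90 0" --pt "0 0 -90 0" --jaw 0.6

```text
t: 8.27
position: [0.5532, -0.2112, 0.2125]
tcp_rot: [[0.313, 0.95, 0.008], [0.95, -0.313, -0.003], [-0.001, 0.008, -1.0]]
contact_force: [0.7, -0.8, 0.3]
finger_gap: 0.0553
finger_force: 0.0
```

```bash
python3 -c "
from pm import *
s=env.sense();print(s['t'],s['position'],s['contact_force']);pm('w6.png')"
```

```text
8.2667 [ 0.5532 -0.2112  0.2125] [ 0.6723 -0.7539  0.2885]
ptr [ 0.6937 -0.2117] mark [ 0.6962 -0.2001] 108 along: mark 0.7202556799343991 0.726986035009039 ptr 0.7221662204532115 0.7256889939582176 diff -0.0002926597552399546
```

>>> jog_arm --pt "483 -272 0 0" --pt "483 -272 0 0" --pt "483 -272 0 0" --pt "483 -272 0 0" --pt "483 -272 0 0" --pt "483 -272 0 0" --pt "483 -272 0 0" --pt "483 -272 0 0" --pt "483 -272 0 0" --pt "483 -272 0 0"

```text
t: 9.15
position: [0.4683, 0.2003, 0.2057]
tcp_rot: [[0.313, 0.95, -0.001], [0.95, -0.313, -0.001], [-0.001, -0.001, -1.0]]
contact_force: [1.8, -0.3, -0.2]
finger_gap: 0.0554
finger_force: 0.0
```

```bash
cat > key.py <<'E'
from h import *
def key(n,save=True):
    s=env.sense();im0,d,K,T=grab('wrist',n);im=im0.astype(int);W=world(d,K,T)
    print(s['t'],s['position'],s['tcp_rot'][:,0],s['contact_force'],s['finger_gap'])
    r=(im[...,0]>90)&(im[...,1]<im[...,0]*.3)&(im[...,2]<im[...,0]*.3)&(W[...,2]>.02)
    v,u=np.nonzero(r)
    if len(v)==0: print('no red');return
    P=W[r];print('red',len(P),u.min(),u.max(),v.min(),v.max(),P.min(0),P.max(0))
    t=P[P[:,2]>.058];print('top',t.mean(0),cv2.minAreaRect(t[:,:2].astype(np.float32)))
    b=(im[...,2]>110)&(im[...,0]<90)&(abs(W[...,2]-.06)<.004)&(np.hypot(W[...,0]-.43,W[...,1]-.28)<.05);t=W[b]
    if len(t): print('blue top',t.mean(0),cv2.minAreaRect(t[:,:2].astype(np.float32)))
E
python3 -c "
from key import *
key('k1.png')"
```

```text
9.15 [0.4683 0.2003 0.2057] [ 0.3126  0.9499 -0.001 ] [ 1.7586 -0.2784 -0.1798] 0.055415098619619775
red 244 182 193 47 76 [0.4312 0.3222 0.0263] [0.4506 0.3573 0.0638]
top [0.4426 0.3358 0.0615] ((0.4426761865615845, 0.33599138259887695), (0.026518259197473526, 0.008881401270627975), 71.15496826171875)
blue top [0.4259 0.2852 0.0614] ((0.4254341125488281, 0.2847970426082611), (0.024129213765263557, 0.008594131097197533), 71.78076171875)
```

View pics/k1.png

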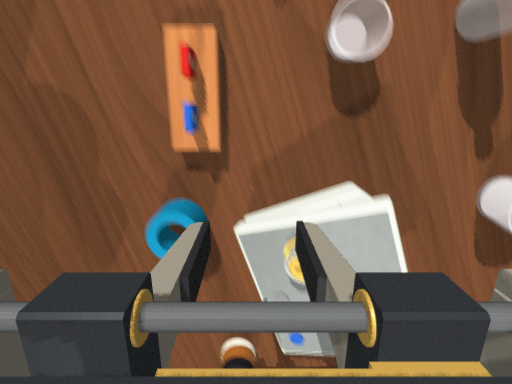

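The wrist view shows the red key top at (187,60), the blue at (191,117), the tape roll at (178,225) and the lock behind the right finger.

>>> jog_arm --pt "121 -66 0 0" --pt "121 -66 0 0" --pt "121 -66 0 0" --pt "121 -66 0 0" --pt "121 -66 40 0" --pt "121 -66 80 0" --pt "121 -66 80 0" --pt "121 -66 80 0"

```text
t: 9.87
position: [0.4433, 0.3326, 0.1247]
tcp_rot: [[0.313, 0.95, -0.005], [0.95, -0.313, -0.004], [-0.005, -0.003, -1.0]]
contact_force: [-0.1, -0.0, 0.7]
finger_gap: 0.0551
finger_force: 0.0
```

```bash
python3 -c "
from key import *
key('k2.png')"
```

```text
9.8667 [0.4433 0.3326 0.1247] [ 0.3126  0.9499 -0.0051] [-0.0534 -0.0371  0.6784] 0.05505483332080109
red 386 249 258 177 219 [0.4353 0.318  0.0272] [0.4677 0.409  0.2871]
top [0.4432 0.336  0.0622] ((0.45305487513542175, 0.36478686332702637), (0.0930497944355011, 0.007449720054864883), 71.66831970214844)
blue top [0.4261 0.2843 0.0613] ((0.42567551136016846, 0.28296154737472534), (0.02906844951212406, 0.0071884565986692905), 71.74540710449219)
```

>>> jog_arm --pt "2 -1 30 0" --pt "2 -1 60 0" --pt "2 -1 84 0" --pt "2 -1 84 0" --pt "2 -1 84 0"

```text
t: 10.33
position: [0.4454, 0.3365, 0.0439]
tcp_rot: [[0.313, 0.95, 0.0], [0.95, -0.313, 0.0], [0.0, 0.0, -1.0]]
contact_force: [1.0, 1.0, 1.1]
finger_gap: 0.055
finger_force: 0.0
```

>>> jog_arm --pt "0 0 0 0" --pt "0 0 0 0" --pt "0 0 0 0" --pt "0 0 0 0" --pt "0 0 0 0" --pt "0 0 0 0" --pt "0 0 0 0" --pt "0 0 0 0" --pt "0 0 0 0" --pt "0 0 0 0" --jaw 0

```text
t: 11.17
position: [0.4446, 0.3365, 0.0427]
tcp_rot: [[0.313, 0.95, 0.0], [0.95, -0.313, -0.0], [0.0, 0.0, -1.0]]
contact_force: [-0.8, -0.3, 3.2]
finger_gap: 0.0089
finger_force: 30.0
```

Key gripped (8.9 mm). Now I lift until only about 7 mm of the tip is in the slot, then push sideways so the key pivots 20° in the pads to match the lean of the lock.

>>> jog_arm --pt "0 0 -5 0" --pt "0 0 -10 0" --pt "0 0 -13 0" --pt "0 0 -13 0" --pt "0 0 -13 0"

```text
t: 11.58
position: [0.4448, 0.3366, 0.0559]
tcp_rot: [[0.313, 0.95, 0.001], [0.95, -0.313, 0.0], [0.001, 0.0, -1.0]]
contact_force: [-0.7, 0.3, 0.2]
finger_gap: 0.009
finger_force: 30.0
```

>>> jog_arm --pt "2 0 0 0" --pt "4 0 0 0" --pt "5 0 0 0" --pt "6 0 0 0" --pt "7 0 0 0" --pt "8 0 0 0" --pt "8 0 0 0"

```text
t: 12.17
position: [0.4452, 0.3411, 0.0549]
tcp_rot: [[0.312, 0.95, -0.004], [0.95, -0.312, -0.006], [-0.007, -0.002, -1.0]]
contact_force: [-2.5, -12.8, 7.5]
finger_gap: 0.0083
finger_force: 30.0
```

>>> jog_arm --pt "1 0 0 0" --pt "2 0 0 0" --pt "3 0 0 0" --pt "4 0 0 0" --pt "5 0 0 0" --pt "6 0 0 0" --pt "7 0 0 0" --pt "8 0 0 0" --pt "8 0 0 0"

```text
t: 12.92
position: [0.4475, 0.3484, 0.0544]
tcp_rot: [[0.312, 0.95, -0.005], [0.95, -0.312, -0.006], [-0.008, -0.003, -1.0]]
contact_force: [-1.3, -12.4, 2.5]
finger_gap: 0.0089
finger_force: 30.0
```

```bash
python3 -c "
from h import *
im,d,K,T=grab('scene','s2.png');im2,_,_,_=grab('wrist','k3.png')
a=cv2.resize(im[215:305,360:470,::-1],None,fx=4,fy=4,interpolation=cv2.INTER_CUBIC)
b=cv2.resize(im2[110:290,200:310,::-1],None,fx=2,fy=2)
print(env.sense()['position'],env.sense()['contact_force'])
cv2.imwrite('pics/sk.png',np.hstack([a,b]))"
```

```text
[0.4476 0.3484 0.0544] [ -1.1671 -11.8756   3.9519]
```

View pics/sk.png

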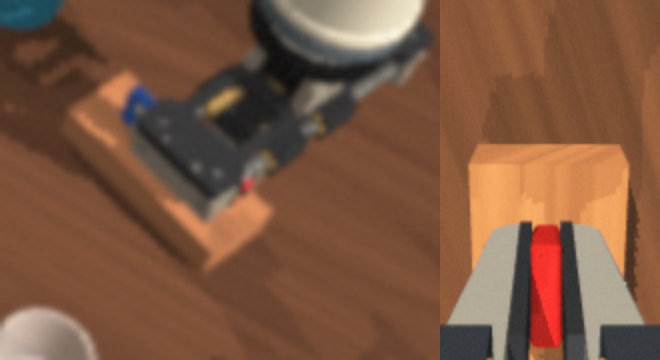

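The hand has pushed 12 mm with a steady 12 N, so the key is pivoting to about 16°. I'll push a bit more, then lift out and measure.

>>> jog_arm --pt "1 0 0 0" --pt "2 0 0 0" --pt "3 0 0 0" --pt "3.5 0 0 0" --pt "3.5 0 0 0"

```text
t: 13.43
position: [0.4485, 0.3515, 0.0541]
tcp_rot: [[0.312, 0.95, -0.005], [0.95, -0.312, -0.007], [-0.008, -0.003, -1.0]]
contact_force: [-2.2, -12.9, 2.0]
finger_gap: 0.0086
finger_force: 30.0
```

>>> jog_arm --pt "0 0 -20 0" --pt "0 0 -50 0" --pt "0 0 -90 0" --pt "0 0 -130 0" --pt "0 0 -130 0" --pt "0 0 -130 0"

```text
t: 13.93
position: [0.452, 0.3561, 0.1879]
tcp_rot: [[0.313, 0.95, 0.004], [0.95, -0.313, 0.003], [0.004, 0.003, -1.0]]
contact_force: [0.1, 0.4, -0.9]
finger_gap: 0.0087
finger_force: 30.0
```

```bash
cat > tilt.py <<'E'
from h import *
def tilt(n):
    s=env.sense();im0,d,K,T=grab('wrist',n);im=im0.astype(int);W=world(d,K,T)
    print(s['t'],s['position'],s['finger_gap'],s['finger_force'],s['contact_force'],s['qpos'])
    r=(im[...,0]>60)&(im[...,1]<im[...,0]*.35)&(im[...,2]<im[...,0]*.35)
    p=s['position'];L=(W-p)@s['tcp_rot'];r&=(abs(L[...,1])<.008)&(abs(L[...,0])<.05)&(L[...,2]>-.04)
    P=L[r];print(len(P),P.min(0),P.max(0))
    # key side profile in tool x,z : end face points
    rect=cv2.minAreaRect((P[:,[0,2]]*1000).astype(np.float32));print('rect',rect)
    np.save('pics/P.npy',P);np.save('pics/rL.npy',L)
    for x in np.arange(-.02,.035,.003):
        q=P[abs(P[:,0]-x)<.0015]
        if len(q)>3: print(round(x*1000,1),len(q),np.round(q[:,2].min()*1000,1),np.round(np.median(q[:,2])*1000,1),np.round(q[:,2].max()*1000,1))
    v,u=np.nonzero(r);print(u.min(),u.max(),v.min(),v.max())
E
python3 -c "
from tilt import *
tilt('k4.png')"
```

```text
13.9333 [0.452  0.3561 0.1879] 0.008746472644492926 29.999864101409912 [ 0.0958  0.4256 -0.8888] [0.6647 0.31   1.7791 0.0001 1.0476 0.9826]
907 [-0.0157 -0.0056 -0.0249] [0.0125 0.003  0.0127]
rect ((3.145864486694336, -10.443902969360352), (41.317955017089844, 20.937854766845703), 60.761165618896484)
-17.0 4 -23.1 -23.1 -22.8
-14.0 76 -24.4 -23.0 -21.1
-11.0 91 -24.9 -22.3 -19.0
-8.0 92 -23.0 -21.2 -19.1
-5.0 95 -22.8 -20.3 -18.3
-2.0 83 -21.8 -19.4 -16.6
1.0 89 -20.7 -18.6 -16.4
4.0 98 -19.7 -17.5 12.7
7.0 117 -18.7 -16.6 6.8
10.0 132 -18.0 -15.4 -0.9
13.0 30 -16.4 -14.0 -11.8
245 260 225 283
```

The key leans about 18° in the hand, bow towards tool +x. That is within the slot's play of 20°. Now I move over the console, rotating by -1.885.

>>> jog_arm --pt "-208 172 0 -1.885" --pt "-208 172 0 -1.885" --pt "-208 172 0 -1.885" --pt "-208 172 0 -1.885" --pt "-208 172 0 -1.885" --pt "-208 172 0 -1.885" --pt "-208 172 0 -1.885" --pt "-208 172 0 -1.885" --pt "-208 172 0 -1.885" --pt "-208 172 0 -1.885"

```text
t: 14.82
position: [0.5481, 0.1024, 0.1832]
tcp_rot: [[-0.763, 0.646, -0.004], [0.646, 0.763, -0.001], [0.002, -0.003, -1.0]]
contact_force: [-0.6, -0.3, 0.3]
finger_gap: 0.0091
finger_force: 30.0
```

>>> jog_arm --pt "0 0 0 -0.635" --pt "0 0 0 -0.635" --pt "0 0 0 -0.635" --pt "0 0 0 -0.635" --pt "0 0 0 -0.635" --pt "0 0 0 -0.635" --pt "0 0 0 -0.635"

```text
t: 15.4
position: [0.5481, 0.1036, 0.1839]
tcp_rot: [[-0.997, 0.075, -0.003], [0.075, 0.997, -0.0], [0.003, -0.001, -1.0]]
contact_force: [-0.5, 0.2, -0.6]
finger_gap: 0.0087
finger_force: 30.0
```

```bash
python3 -c "
from h import *
s=env.sense();print(s['t'],s['position'],s['tcp_rot'],s['qpos'])
im,d,K,T=grab('wrist','l1.png');W=world(d,K,T);hsv=cv2.cvtColor(im,cv2.COLOR_RGB2HSV)
m=(abs(hsv[...,0].astype(int)-24)<8)&(hsv[...,1]>100)&(hsv[...,2]>110)&(W[...,2]>.09)&(W[...,2]<.13);P=W[m];v,u=np.nonzero(m);print(len(P),P.mean(0),P.min(0),P.max(0),u.mean(),v.mean())
print(T)
v=int(v.mean());u=int(u.mean())
cv2.imwrite('pics/l1c.png',np.hstack([im[:,:,::-1][:,100:500],cv2.resize(im[max(v-48,0):max(v-48,0)+96,u-50:u+50,::-1],(400,384),interpolation=cv2.INTER_CUBIC)]))"
```

```text
15.4 [0.5481 0.1036 0.1839] [[-0.9972  0.0749 -0.0028]
 [ 0.0749  0.9972 -0.0005]
 [ 0.0027 -0.0007 -1.    ]] [ 0.184   0.2922  1.8145  0.0001  1.0377 -1.3118]
1151 [0.4967 0.1054 0.1048] [0.4774 0.083  0.09  ] [0.519  0.1276 0.1156] 250.64291920069505 143.002606429192
[[ 0.0752 -0.9577 -0.2779  0.4678]
 [ 0.9972  0.0717  0.0225  0.1096]
 [-0.0017 -0.2788  0.9603  0.3469]
 [ 0.      0.      0.      1.    ]]
```

View pics/l1c.png

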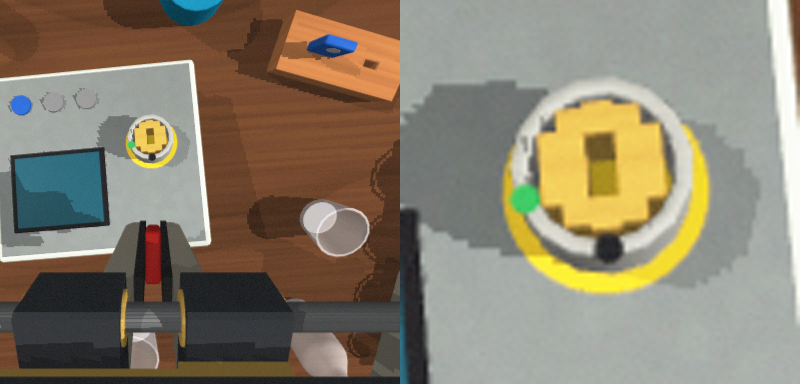

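The lock face is centred at full-frame pixel about (250,136). The slot lies along the image vertical, the black off dot is at the bottom and the green dot at the left.

```bash
python3 -c "
from h import *
z=np.load('pics/l1.npz');im,d,K,T=z['im'],z['d'],z['K'],z['T'];W=world(d,K,T)
v,u=np.mgrid[0:384,0:512]
m=(np.hypot(u-250.3,v-136.2)<17)&(im[...,0]>200)&(im[...,2]<140)
P=W[m];A=np.c_[P[:,:2],np.ones(len(P))];c=np.linalg.lstsq(A,P[:,2],rcond=None)[0]
for i in range(3):
  r=P[:,2]-A@c;k=abs(r)<.0015;c=np.linalg.lstsq(A[k],P[k,2],rcond=None)[0]
n=np.array([-c[0],-c[1],1]);n/=np.linalg.norm(n);print(k.sum(),'n',n,'lean',np.degrees(np.arccos(n[2])))
def onp(u,v):
    r=T[:3,:3]@np.array([(u-K[0,2])/K[0,0],-(v-K[1,2])/K[1,1],-1]);o=T[:3,3]
    t=(c[2]+c[0]*o[0]+c[1]*o[1]-o[2])/(r[2]-c[0]*r[0]-c[1]*r[1]);return o+t*r
print('centre',onp(250.3,136.2),'face mean',P[k].mean(0))
a,b=onp(250,128),onp(250.75,144);print(a,b,np.linalg.norm(a-b),np.degrees(np.arctan2(*(b-a)[1::-1])))
dark=(np.hypot(u-250.3,v-136.2)<12)&(im.max(-1)<205);vv,uu=np.nonzero(dark);print(dark.sum(),uu.mean(),vv.mean(),uu.min(),uu.max(),vv.min(),vv.max())
# console horizontal yaw from panel plane normal
m=(W[...,2]>.05)&(im.min(-1)>120)&(im.max(-1)<200)&(np.hypot(W[...,0]-.49,W[...,1]-.05)<.09);P=W[m];A=np.c_[P[:,:2],np.ones(len(P))];c2=np.linalg.lstsq(A,P[:,2],rcond=None)[0]
for i in range(4):
  r=P[:,2]-A@c2;k=abs(r)<.002;c2=np.linalg.lstsq(A[k],P[k,2],rcond=None)[0]
print(k.sum(),'panel grad yaw',np.degrees(np.arctan2(c2[1],c2[0])),np.degrees(np.arctan(np.hypot(c2[0],c2[1]))))
"
```

```text
645 n [-0.3307 -0.0088  0.9437] lean 19.318095573162577
centre [0.4902 0.1057 0.1103] face mean [0.4898 0.1053 0.1102]
[0.4839 0.1059 0.1081] [0.4963 0.1056 0.1124] 0.013141568371212494 -1.441057526549282
119 249.83193277310923 135.30252100840337 246 254 128 143
8231 panel grad yaw 2.08767190997097 20.245878426144824
```

>>> jog_arm --pt "0 0 0 -0.03" --pt "0 0 0 -0.03" --pt "0 0 0 -0.03" --pt "0 0 0 -0.03"

```text
t: 15.78
position: [0.5489, 0.1036, 0.1854]
tcp_rot: [[-0.999, 0.044, -0.0], [0.044, 0.999, -0.0], [0.0, -0.0, -1.0]]
contact_force: [0.1, -0.4, -0.4]
finger_gap: 0.0091
finger_force: 30.0
```

>>> jog_arm --pt "40 -1 0 -0.07" --pt "81 -1.6 0 -0.07" --pt "81 -1.6 10 -0.07" --pt "81 -1.6 20 -0.07" --pt "81 -1.6 30 -0.07" --pt "81 -1.6 30 -0.07" --pt "81 -1.6 30 -0.07"

```text
t: 16.37
position: [0.4686, 0.1054, 0.1549]
tcp_rot: [[-1.0, -0.027, -0.001], [-0.027, 1.0, -0.0], [0.001, -0.0, -1.0]]
contact_force: [-0.3, 0.8, -0.5]
finger_gap: 0.0091
finger_force: 30.0
```

```bash
python3 -c "
from tilt import *
tilt('k5.png');print(env.sense()['tcp_rot'])
im,d,K,T=grab('scene','s3.png');s=env.sense()
def px(p):
    q=T[:3,:3].T@(np.array(p)-T[:3,3]);return K[0,2]+K[0,0]*q[0]/-q[2],K[1,2]-K[1,1]*q[1]/-q[2]
p=px([.490,.1056,.110]);print('hole px',p,'tcp px',px(s['position']))
R=s['tcp_rot']
for nm,l in(('org',(-.0121,0,.0134)),('tip',(-.0183,0,.0324))):print(nm,px(s['position']+R@np.array(l)))
u,v=int(p[0]),int(p[1])
cv2.imwrite('pics/s3c.png',cv2.resize(im[v-45:v+30,u-50:u+50,::-1],None,fx=8,fy=8,interpolation=cv2.INTER_CUBIC))"
```

```text
16.3667 [0.4686 0.1054 0.1549] 0.009091621236658552 29.99991863965988 [-0.3088  0.8464 -0.5285] [ 0.2182  0.2129  2.0004 -0.      0.9295 -1.3799]
901 [-0.0146 -0.0045 -0.0245] [0.0145 0.0042 0.0109]
rect ((4.457703590393066, -11.653949737548828), (40.2773551940918, 20.912675857543945), 56.609397888183594)
-14.0 30 -24.5 -22.8 -21.6
-11.0 85 -24.4 -22.5 -20.4
-8.0 93 -23.7 -21.6 -19.2
-5.0 87 -22.6 -20.9 -18.5
-2.0 87 -21.9 -19.8 -17.7
1.0 89 -20.7 -19.1 -16.2
4.0 92 -19.6 -18.2 -15.6
7.0 101 -19.3 -17.0 10.9
10.0 120 -17.7 -15.9 5.2
13.0 116 -16.9 -14.8 -4.6
245 260 225 283
[[-0.9996 -0.0274 -0.0005]
 [-0.0274  0.9996 -0.0001]
 [ 0.0005 -0.0001 -1.    ]]
hole px (np.float64(328.2136172526877), np.float64(210.62988477653414)) tcp px (np.float64(334.993538452725), np.float64(194.47157321536756))
org (np.float64(331.87069668924545), np.float64(200.81714903506287))
tip (np.float64(329.61557928977385), np.float64(206.936285487619))
```

View pics/s3c.png

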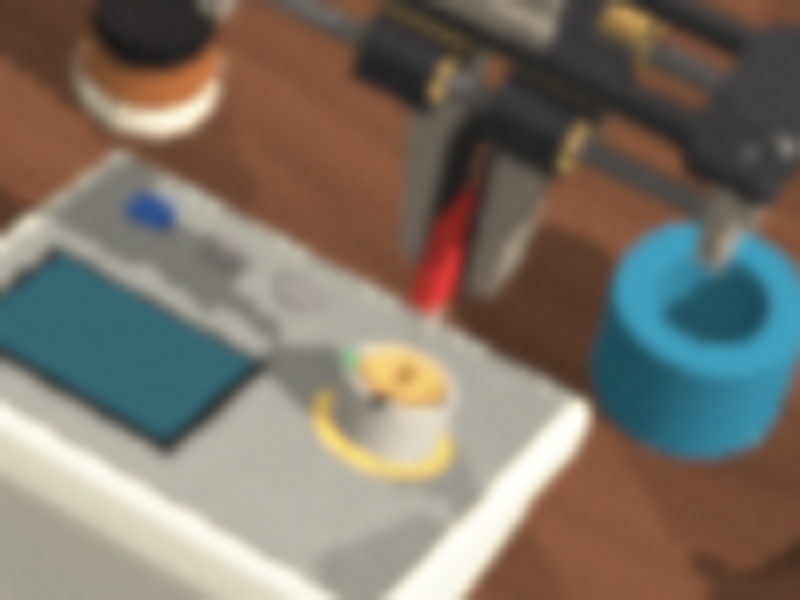

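The key is aligned above the lock: tip about 14 mm off the face, centred within about 1 mm by both views. I'll approach along the lock axis in small steps.

>>> jog_arm --pt "-1.7 0 4.7 0" --pt "-3.4 0 9.4 0" --pt "-4.8 0 13.2 0" --pt "-5.8 0 16 0" --pt "-5.8 0 16 0" --pt "-5.8 0 16 0"

```text
t: 16.97
position: [0.4738, 0.1056, 0.1393]
tcp_rot: [[-1.0, -0.028, -0.001], [-0.028, 1.0, -0.0], [0.001, -0.0, -1.0]]
contact_force: [0.4, -0.9, -0.4]
finger_gap: 0.0087
finger_force: 30.0
```

>>> jog_arm --pt "-0.7 0 1.9 0" --pt "-1.4 0 3.8 0" --pt "-2 0 5.6 0" --pt "-2 0 5.6 0" --pt "-2 0 5.6 0"

```text
t: 17.38
position: [0.4761, 0.1057, 0.134]
tcp_rot: [[-1.0, -0.028, 0.0], [-0.028, 1.0, 0.0], [-0.0, 0.0, -1.0]]
contact_force: [1.7, 0.2, 0.2]
finger_gap: 0.0085
finger_force: 30.0
```

>>> jog_arm --pt "-0.7 0 1.9 0" --pt "-1.4 0 3.8 0" --pt "-2 0 5.6 0" --pt "-2.4 0 6.6 0" --pt "-2.4 0 6.6 0" --pt "-2.4 0 6.6 0"

```text
t: 17.88
position: [0.4785, 0.1058, 0.1273]
tcp_rot: [[-1.0, -0.028, 0.0], [-0.028, 1.0, 0.0], [-0.0, 0.0, -1.0]]
contact_force: [1.6, -0.3, -0.5]
finger_gap: 0.0086
finger_force: 30.0
```

>>> jog_arm --pt "-0.4 0 1 0" --pt "-0.8 0 2 0" --pt "-1.2 0 3 0" --pt "-1.5 0 4 0" --pt "-1.5 0 4 0" --pt "-1.5 0 4 0"

```text
t: 18.38
position: [0.4799, 0.1058, 0.1236]
tcp_rot: [[-1.0, -0.028, 0.0], [-0.028, 1.0, 0.0], [-0.0, 0.0, -1.0]]
contact_force: [0.8, -0.2, 5.3]
finger_gap: 0.0088
finger_force: 30.0
```

>>> jog_arm --pt "-0.2 0 0.6 0" --pt "-0.4 0 1.2 0" --pt "-0.4 0 1.2 0" --pt "-0.4 0 1.2 0"

```text
t: 18.72
position: [0.48, 0.1058, 0.1233]
tcp_rot: [[-1.0, -0.028, -0.0], [-0.028, 1.0, 0.0], [0.0, 0.0, -1.0]]
contact_force: [-4.8, -1.4, 18.4]
finger_gap: 0.0089
finger_force: 30.0
```

```bash
python3 -c "
from tilt import *
tilt('k6.png')"
```

```text
18.7167 [0.48   0.1058 0.1233] 0.008883399419716534 30.004383623600006 [-4.7923 -1.3578 18.3696] [ 0.2139  0.2751  2.0042  0.0001  0.8625 -1.3849]
894 [-0.0141 -0.0044 -0.0244] [0.0142 0.0042 0.0089]
rect ((4.489658355712891, -12.356992721557617), (37.989479064941406, 19.621475219726562), 55.92267990112305)
-14.0 26 -23.4 -22.7 -21.7
-11.0 89 -24.4 -22.6 -21.0
-8.0 89 -23.3 -21.8 -20.1
-5.0 86 -22.9 -20.9 -19.2
-2.0 88 -22.1 -20.1 -17.7
1.0 87 -21.0 -19.2 -17.1
4.0 93 -20.3 -18.2 -15.5
7.0 99 -18.9 -17.2 8.9
10.0 121 -19.0 -15.9 5.3
13.0 116 -17.7 -14.8 -4.7
245 260 226 283
```

The bow is stopped on the brass (hard stop, 18 N). I'll relax, open the jaws to about 17 mm, rise 10 mm and turn the bow with loose jaws.

>>> jog_arm --pt "0.4 0 -1.2 0" --pt "0.4 0 -1.2 0"

```text
t: 18.93
position: [0.4798, 0.1058, 0.1237]
tcp_rot: [[-1.0, -0.028, 0.0], [-0.028, 1.0, 0.0], [-0.0, 0.0, -1.0]]
contact_force: [0.4, -1.0, 5.0]
finger_gap: 0.009
finger_force: 30.0
```

>>> jog_arm --pt "0 0 0 0" --pt "0 0 0 0" --pt "0 0 0 0" --pt "-0.4 0 -4 0" --pt "-0.4 0 -10 0" --pt "-0.4 0 -10 0" --pt "-0.4 0 -10 0" --jaw 0.185

```text
t: 19.52
position: [0.4805, 0.1059, 0.1339]
tcp_rot: [[-1.0, -0.028, 0.001], [-0.028, 1.0, 0.0], [-0.001, 0.0, -1.0]]
contact_force: [0.0, -0.1, -0.8]
finger_gap: 0.0171
finger_force: 0.0
```

```bash
cat > look.py <<'E'
from h import *
def look(n):
    s=env.sense();im0,d,K,T=grab('wrist',n);im=im0.astype(int);W=world(d,K,T)
    print(s['t'],s['position'],s['tcp_rot'][:2,0],s['finger_gap'],s['contact_force'],s['qpos'][5])
    r=(im[...,0]>60)&(im[...,1]<im[...,0]*.35)&(im[...,2]<im[...,0]*.35)&(np.hypot(W[...,0]-.485,W[...,1]-.105)<.04)&(abs(W[...,2]-.13)<.03)
    P=W[r];n0=np.array([-.34,-.009,.94]);n0/=np.linalg.norm(n0);ex=np.array([.94,.03,.342]);ex-=n0*(ex@n0);ex/=np.linalg.norm(ex);ey=np.cross(n0,ex)
    Q=(P-np.array([.490,.1056,.110]))@np.c_[ex,ey,n0];print(len(Q),'lock frame',Q.min(0),Q.max(0))
    t=Q[Q[:,2]>np.percentile(Q[:,2],95)-.004];print('top h',np.median(t[:,2]),'rect',cv2.minAreaRect((t[:,:2]*1000).astype(np.float32)),'pca deg',np.degrees(np.arctan2(*np.linalg.eigh(np.cov(t[:,:2].T))[1][::-1,1])))
E
python3 -c "
from look import *
look('t1.png')"
```

```text
19.5167 [0.4805 0.1059 0.1339] [-0.9996 -0.028 ] 0.01710265280177351 [ 0.0438 -0.0623 -0.7972] -1.3849288078281086
679 lock frame [-0.0154 -0.0035  0.0319] [0.0136 0.0048 0.0364]
top h 0.03399207925448415 rect ((-0.8965158462524414, 0.4521360397338867), (29.003149032592773, 8.226880073547363), 1.0681235790252686) pca deg -179.4454194765903
```

The key's top is 34.0 mm above the lock face, so it is fully home. Turn clockwise.

>>> jog_arm --pt "0 0 0 0.12" --pt "0 0 0 0.24" --pt "0 0 0 0.36" --pt "0 0 0 0.48" --pt "0 0 0 0.6" --pt "0 0 0 0.7" --pt "0 0 0 0.8" --pt "0 0 0 0.9" --pt "0 0 0 0.9"

```text
t: 20.32
position: [0.4803, 0.1062, 0.1335]
tcp_rot: [[-0.64, 0.769, 0.0], [0.769, 0.64, 0.001], [0.0, 0.001, -1.0]]
contact_force: [0.3, 2.9, 1.1]
finger_gap: 0.0169
finger_force: 1.7
```

```bash
python3 -c "
from look import *
look('t2.png')"
```

```text
20.3167 [0.4803 0.1062 0.1335] [-0.6397  0.7686] 0.016936582014240524 [0.3137 2.8947 1.1125] -0.4805632106779565
1037 lock frame [-0.0143 -0.0114  0.0032] [0.0127 0.0122 0.0364]
top h 0.0340173983229936 rect ((-0.9509801864624023, 0.1495532989501953), (8.701346397399902, 29.410486221313477), 54.612449645996094) pca deg 143.63397379950908
```

>>> jog_arm --pt "0 0 0 0.1" --pt "0 0 0 0.2" --pt "0 0 0 0.3" --pt "0 0 0 0.4" --pt "0 0 0 0.5" --pt "0 0 0 0.6" --pt "0 0 0 0.7" --pt "0 0 0 0.7"

```text
t: 21.03
position: [0.481, 0.1062, 0.1337]
tcp_rot: [[0.002, 1.0, 0.002], [1.0, -0.002, 0.001], [0.001, 0.002, -1.0]]
contact_force: [1.5, 1.9, 0.0]
finger_gap: 0.0171
finger_force: 2.0
```

```bash
python3 -c "
from look import *
look('t3.png');print(env.sense()['wrist_torque'])"
```

```text
21.0333 [0.481  0.1062 0.1337] [0.0022 1.    ] 0.017073265168464476 [1.5068 1.9189 0.0368] 0.2159954623664795
1201 lock frame [-0.0075 -0.0148  0.0028] [0.0058 0.0154 0.0356]
top h 0.0340378921321136 rect ((-1.758378028869629, 0.3546438217163086), (9.322906494140625, 29.867921829223633), 6.5303120613098145) pca deg 97.38921087428082
[ 0.5284 -0.4338  0.0175]
```

>>> jog_arm --pt "0 0 0 0.04" --pt "0 0 0 0.08" --pt "0 0 0 0.12" --pt "0 0 0 0.12"

```text
t: 21.42
position: [0.481, 0.106, 0.1337]
tcp_rot: [[0.117, 0.993, 0.002], [0.993, -0.117, 0.0], [0.001, 0.002, -1.0]]
contact_force: [3.5, 3.4, 1.0]
finger_gap: 0.017
finger_force: 3.6
```

```bash
python3 -c "
from look import *
look('t4.png');print(env.sense()['wrist_torque'])"
```

```text
21.4167 [0.481  0.106  0.1337] [0.1174 0.9931] 0.017002299895551853 [3.5355 3.3527 0.9522] 0.3314770316927518
1223 lock frame [-0.0112 -0.0145  0.002 ] [0.0057 0.0155 0.0359]
top h 0.03401650160100961 rect ((-1.613999366760254, 0.4677467346191406), (8.994675636291504, 29.940946578979492), 1.8921478986740112) pca deg 92.46670346204895
[ 0.6378 -0.6147  0.0669]
```

>>> jog_arm --pt "0 0 0 0.04" --pt "0 0 0 0.08" --pt "0 0 0 0.12" --pt "0 0 0 0.12"

```text
t: 21.8
position: [0.4813, 0.1061, 0.1339]
tcp_rot: [[0.236, 0.972, 0.002], [0.972, -0.236, 0.001], [0.001, 0.002, -1.0]]
contact_force: [4.0, 3.8, 2.1]
finger_gap: 0.0172
finger_force: 8.1
```

```bash
python3 -c "
from look import *
look('t5.png');print(env.sense()['wrist_torque'])"
```

```text
21.8 [0.4813 0.1061 0.1339] [0.2364 0.9717] 0.01716832140901517 [4.0135 3.8116 2.1047] 0.45246110594933203
1247 lock frame [-0.0104 -0.0141  0.0023] [0.0066 0.0159 0.0357]
top h 0.03398053222153721 rect ((-1.3760185241699219, 0.9340305328369141), (29.865711212158203, 9.39790153503418), 88.0426025390625) pca deg 88.47243261419545
[ 0.6703 -0.7336  0.1918]
```

Pad force and torque rose sharply (0.07→0.19 N m), so this is the stop. I'll back off, open, rise and check.

>>> jog_arm --pt "0 0 0 -0.1" --pt "0 0 0 -0.2" --pt "0 0 0 -0.2"

```text
t: 22.1
position: [0.4804, 0.1055, 0.1336]
tcp_rot: [[0.032, 0.999, 0.001], [0.999, -0.032, -0.001], [-0.001, 0.001, -1.0]]
contact_force: [2.5, 0.1, 3.4]
finger_gap: 0.0171
finger_force: 1.8
```

>>> jog_arm --pt "0 0 0 0" --pt "0 0 0 0" --pt "0 0 0 0" --pt "0 0 -30 0" --pt "0 0 -70 0" --pt "-60 0 -100 0" --pt "-60 0 -100 0" --pt "-60 0 -100 0" --pt "-60 0 -100 0" --jaw 0.35

```text
t: 22.85
position: [0.4775, 0.0451, 0.2337]
tcp_rot: [[0.044, 0.999, 0.0], [0.999, -0.044, 0.0], [0.0, 0.0, -1.0]]
contact_force: [0.4, -0.8, -0.4]
finger_gap: 0.0322
finger_force: 0.0
```

```bash
python3 -c "
from look import *
look('f1.png')
im=cv2.imread('pics/f1.png');z=np.load('pics/f1.npz');K,T=z['K'],z['T']
q=T[:3,:3].T@(np.array([.487,.1056,.12])-T[:3,3]);u=int(K[0,2]+K[0,0]*q[0]/-q[2]);v=int(K[1,2]-K[1,1]*q[1]/-q[2]);print(u,v)
a=cv2.resize(im[max(v-40,0):v+40,max(u-40,0):u+40],(480,480),interpolation=cv2.INTER_CUBIC)
t,d,K,T=grab('top','f2.png');b=cv2.resize(t[150:190,290:330,::-1],(300,300),interpolation=cv2.INTER_CUBIC);b=cv2.copyMakeBorder(b,0,180,0,0,cv2.BORDER_CONSTANT)
cv2.imwrite('pics/f1c.png',np.hstack([a,b]))"
```

```text
22.85 [0.4775 0.0451 0.2337] [0.044 0.999] 0.03224301147959164 [ 0.4394 -0.7798 -0.3776] 0.1350063607858339
574 lock frame [-0.0053 -0.0137  0.0025] [0.0053 0.0149 0.0367]
top h 0.03399419138539333 rect ((-0.6920166015625, 0.5056848526000977), (9.002592086791992, 28.974803924560547), 5.5761542320251465) pca deg 95.4680879539222
261 126
```

View pics/f1c.png

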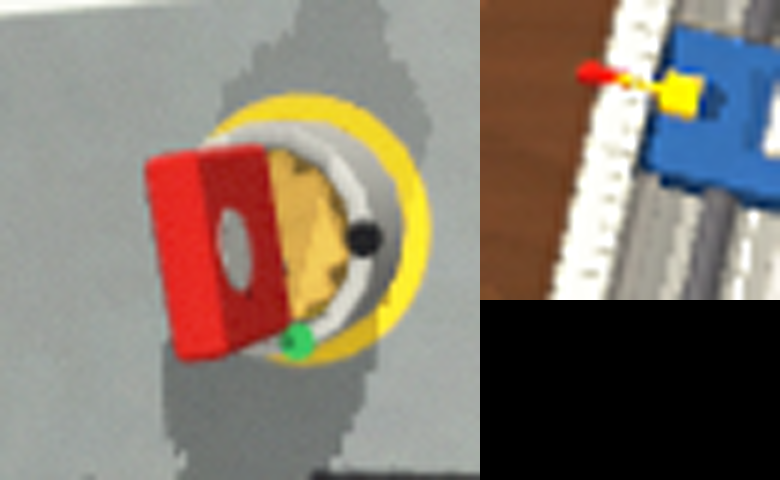

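The key is home (top 34.0 mm above the face), turned past the green dot's direction within its play. The pointer meets the red rider and the hand is clear. I'm handing in.

```bash
python3 -c "
from rig import env
print(env.hand_in())"
```

```text
the job is handed in; nothing more can be done
None
```

I handed the job in at about 23 s; no verdict came back. The pointer is at the red mark, and the red key is fully home in the lock and turned clockwise to the stop (on). The gripper is clear of everything, and I did not touch the blue key or the other objects.

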